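# Seat the tube-block plate on the shaker's locating pins

## Task

The tube-block plate has been set down askew on the bench shaker and is riding up on the two locating pins. With your fingertips, nudge it sideways until its two holes drop over the pins and it lies flat on the shaker's deck, pressing it down if it hangs up; do not pick it up or tip it up, and leave the jar, the cup and the amber bottle alone.

Things in the scene. Friction and masses are not known exactly. Their poses are not given: they have to be found in the camera images.
- shaker: Bench shaker, fixed to the bench: a white box 260 x 280 mm with a flat rimless deck 250 (its x) x 270 mm (its y) under a dark rubber mat. Origin: centre of its underside, on the bench; z up, x away from the robot (within 0.3 rad). Deck surface 70 mm above the origin.
- home (a point): Point on the shaker's deck (shaker x = +5, y = 0, z = 70 mm), with the shaker's axes, where the plate's origin lies when seated, axes parallel. A flush white line 3 mm wide, drawn on the mat, frames the outline of the seated plate about 1 mm outside it.
- pin_round (a point): Foot (on the deck) of the locating pin at the shaker's left (its +y): shaker x = -45, y = +65 mm. Steel, fixed, 8 mm diameter, 9 mm high, with a hemispherical top. Hidden under the plate at the start.
- pin_slot (a point): Foot of the other, identical pin: shaker x = -45, y = -65 mm.
- plate: Loose aluminium plate, 0.3 to 0.6 kg: flange 140 (its x) x 180 (its y) x 8 mm, on it a block 95 x 150 mm, 22 mm high (x -30 to +65, y -75 to +75 mm; a few wells have flush blue caps). Origin: centre of the flange's underside; z up, x away from the robot. The holes lie in the bare strip of flange on the robot's side, 20 mm from the near edge.
- plate_near (a point): Middle of the plate's near bottom edge (plate x = -70, y = 0). At the start about 12 mm above the deck: the plate rests on the two pins and on its far bottom edge (tilt about 0.1 rad). It starts 21 to 31 mm too near the robot, up to 25 mm to either side, yaw off by up to 0.1 rad. A few newtons at an edge slide it; it falls about 9 mm when the holes are over the pins.
- hole_round (a point): Centre of the round through hole (11.5 mm diameter) at the flange's underside: plate x = -50, y = +65 mm. Goes over pin_round. If the plate hangs on the pins' domed tops, half down and within about 3 mm, a light press (5 to 15 N) on the bare strip between the holes seats it.
- hole_slot (a point): Centre of the slotted through hole (11.5 mm in plate x, 16 mm in plate y) at the flange's underside: plate x = -50, y = -65 mm. Goes over pin_slot.
- jar: Bystander: orange jar with white cap, 48 mm diameter, 62 mm high, on the bench to the left of the shaker. Origin: centre of its underside.
- cup: Bystander: white sample cup with blue cap, 44 mm diameter, 55 mm high, on the bench to the right of the shaker. Origin: centre of its underside.
- reagent: Bystander: amber bottle with white cap, 42 mm diameter, 80 mm high, on the bench to the right of the shaker. Origin: centre of its underside.
Mind the look-alikes: they are no part of the job. There is more than one size of the plate; the one meant has the size given above.

How it is judged:
At the end, for the whole second after the job is handed in: Both holes are over their pins (round hole within 3 mm, slot within 5.5 mm of its pin's axis), the plate lies flat on the deck at both holes (within 2 mm, tilt under 0.025 rad) and at rest, and the three bystanders are where they stood (within 30 mm) (horizontal distance between hole_round and pin_round below 0.003 m and horizontal distance between hole_slot and pin_slot below 0.0055 m and z of each of hole_round, hole_slot in the frame of shaker below 0.072 m and angle between plate's own z axis and vertical below 0.025 rad and linear speed of plate below 0.01 m/s and distance of each of jar, cup, reagent from where it was at the start of the episode below 0.03 m); the robot touches nothing.
It fails at once if the plate is lifted: its origin more than 22 mm above the deck (z of plate in the frame of shaker above 0.092 m).
It fails at once if the plate is tipped up by more than 0.25 rad (angle between plate's own z axis and vertical above 0.25 rad).
It fails at once if a bystander is moved by more than 30 mm or tipped (distance of any of jar, cup, reagent from where it was at the start of the episode above 0.03 m or angle between any of jar, cup, reagent's own z axis and vertical above 0.5 rad).
It also fails if it takes over 51 s, if anything falls off the work surface, if the arm or the gripper's body presses on something with over 40 N, if the wrist force passes 120 N, or if a joint passes its speed limit or range.

## Robot

A 6-joint arm with a two-finger parallel gripper is mounted at the origin on the work surface. World frame = base frame: x ahead of the robot, y to its left, z up, the work surface at z = 0. Lengths are in m, angles in rad, forces in N, time in s.
With the tool pointing down it reaches from about 0.3 to 0.875 m from the base axis. Payload 6.4 kg.
Tool frame: the origin (TCP) lies at the very end of the fingers, on their centre line; the grasp point (between the pads) lies 19 mm behind it; z points along the fingers, y is the line along which they close (so a half turn about z gives the same grasp; the last joint's range is limited). The gripper opens to 85 mm and grips with 20 to 120 N. Pads are 22 mm wide; open, the fingers measure 114 mm over their backs; the gripper's body (76 mm by 85 mm) begins 54 mm behind the grasp point. The pads swing forward as they close: fully open they stand 13 mm farther back than shut.
Start: joints at [-1.384, 0.181, 1.607, -0, 1.354, -0.206], TCP at [0.22, -0.531, 0.231] pointing down, gripper open.
Joint ranges: [-2.99, 2.99], [-0.89, 2.07], [0.3, 2.58], [-1.14, 4.28], [0, 2.63], [-3.12, 3.12]. Speed limits (rad/s): [2.57, 2.57, 3.01, 3.14, 3.14, 3.14].

## Interface

Orientations are given as a unit quaternion [x, y, z, w].
In Python, from station import arm gives the robot as it stands. Calls block until the motion is done:
- arm.move_to(position, orientation): joint-space move of the TCP to a pose.
- arm.line_to(position, max_speed=0.15, rotation=None, until_force=None): straight line of the TCP; rotation=None keeps the orientation; max_speed is the mean speed in m/s. With until_force (N) it stops when the force on the tool has changed by that much, and returns True; else False.
- arm.goto_joints(angles): joint-space move.
- arm.set_gripper(opening): finger opening in m; the grip force is fixed at half the most; returns when the fingers have stopped.
- arm.wait(seconds).
- arm.solve_ik(position, orientation): joint angles nearest the present ones, or None.
- arm.get_state(): the state.
- arm.snapshot(name): name is "side" or "top"; returns the picture (420x560x3 uint8, blue, green, red); there is no depth.
- arm.calibration(name): a dict with "intrinsics" (3x3 intrinsics, pixels), "view" (4x4, takes a point from world to camera coordinates). Camera axes: x right, y up, looking along -z (the intrinsics and any distortion apply to the point x, -y, -z); pixel columns grow to the right and rows downward; lengths in m; the calibration is good to about 2 mm. A picture is of the moment at which its call begins. calibration takes no time and is no camera call.
A pose or a line that the arm cannot do raises arm.PlanningError and nothing moves.
- arm.hand_in(): hands the job in; it is judged then, once.
The state is a dict: "clock": time; "q": joint angles; "qvel": joint speeds; "effort": joint torques, N m; "tcp_pos": TCP position; "tcp_rot": TCP orientation; "force": force on the tool from outside, world axes, zero at the start; "ft_torque": the same for the moment, N m; "grip_width": finger opening in m; "finger_force": force on a finger pad.
Only numpy, scipy, OpenCV 4.12 (cv2) and the standard library are available. Lean on these libraries where they do the work, as an engineer would, in place of code of your own. Each camera call takes 0.05 s, during which the arm holds its last target. There are 200 camera calls.

## Working session

There is one attempt and no reset: what is moved stays moved. The work goes in short steps, each a Python script; the robot and the scene stay as the last script left them, time stands still between calls to the robot, and variables do not carry over. Pictures are saved under pics/ and viewed, at most 10 in all, crops included, and the job is handed in when it is done.

```bash
mkdir -p pics; ls; python3 - <<'E'
from station import arm
import cv2,numpy as np
np.set_printoptions(precision=4,suppress=True)
for n in("top","side"):
    im=arm.snapshot(n); cv2.imwrite(f"pics/{n}0.png",im)
    c=arm.calibration(n); print(n,{k:np.array(v) for k,v in c.items()})
s=arm.get_state(); print(s)
E
```

```text
pics
top {'intrinsics': array([[483.1869,   0.    , 279.3323],
       [  0.    , 483.1869, 203.7314],
       [  0.    ,   0.    ,   1.    ]]), 'view': array([[-0.0198, -0.9998, -0.0021, -0.0213],
       [ 0.9936, -0.02  ,  0.111 , -0.4702],
       [-0.1111,  0.0002,  0.9938, -1.3929],
       [ 0.    ,  0.    ,  0.    ,  1.    ]])}
side {'intrinsics': array([[450.9875,   0.    , 275.1545],
       [  0.    , 450.9875, 209.1712],
       [  0.    ,   0.    ,   1.    ]]), 'view': array([[ 0.9969, -0.0784,  0.0031, -0.4519],
       [ 0.0382,  0.5199,  0.8534, -0.0918],
       [-0.0685, -0.8506,  0.5213, -1.2231],
       [ 0.    ,  0.    ,  0.    ,  1.    ]])}
{'clock': 0.1, 'q': array([-1.3843,  0.1815,  1.6079, -0.    ,  1.3538, -0.2063]), 'qvel': array([-0.0008, -0.0007, -0.0033, -0.001 ,  0.0004, -0.0003]), 'effort': array([  0.0005, -44.5873, -35.2238,  -0.0003,   0.0041,  -0.    ]), 'tcp_pos': array([ 0.22  , -0.5307,  0.2305]), 'tcp_rot': array([ 0.9808,  0.1952, -0.    , -0.0008]), 'force': array([0.2898, 0.2384, 0.0957]), 'ft_torque': array([ 0.0361,  0.0202, -0.0126]), 'finger_force': 0.0, 'grip_width': 0.08521070755124907}
```

View pics/top0.png

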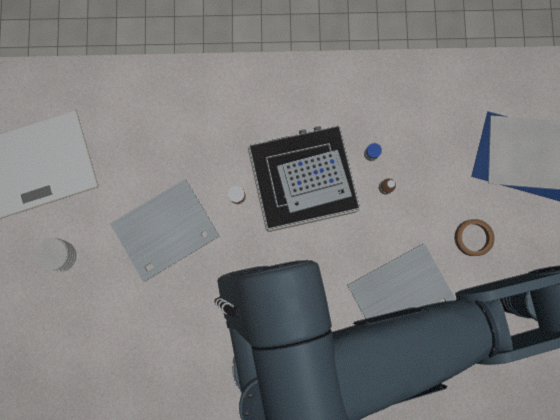

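View pics/side0.png

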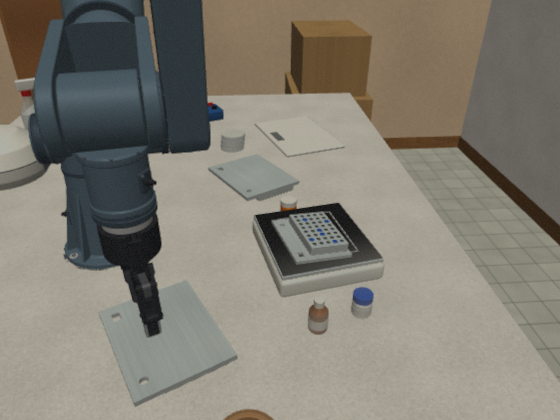

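The top view shows the shaker at about (303,178), with the plate on it at (314,182) and the white frame line offset up and to the left. The jar is at (236,194), the cup at (373,151) and the bottle at (388,185). There are three candidate plates. The bare ones on the bench at (165,230) and (405,285) are larger look-alikes with no block. The one on the shaker has the tube block with blue caps and the right size, so it's the one meant. I'll confirm with an enlarged crop.

```bash
python3 - <<'E'
import cv2,numpy as np
t=cv2.imread("pics/top0.png")[120:235,240:365]; s=cv2.imread("pics/side0.png")[195:295,245:385]
a=cv2.resize(t,None,fx=5,fy=5,interpolation=cv2.INTER_CUBIC)
b=cv2.resize(s,None,fx=5.5,fy=5.5,interpolation=cv2.INTER_CUBIC)
cv2.imwrite("pics/t_crop.png",a);cv2.imwrite("pics/s_crop.png",b)
E
```

```text
(no output)
```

View pics/t_crop.png

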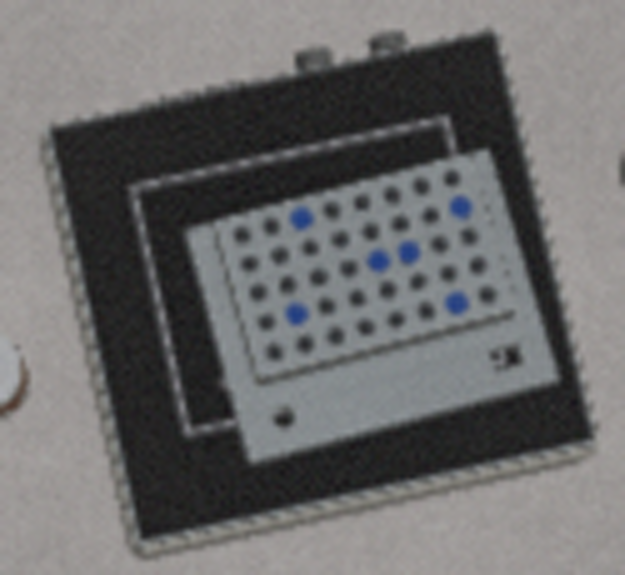

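View pics/s_crop.png

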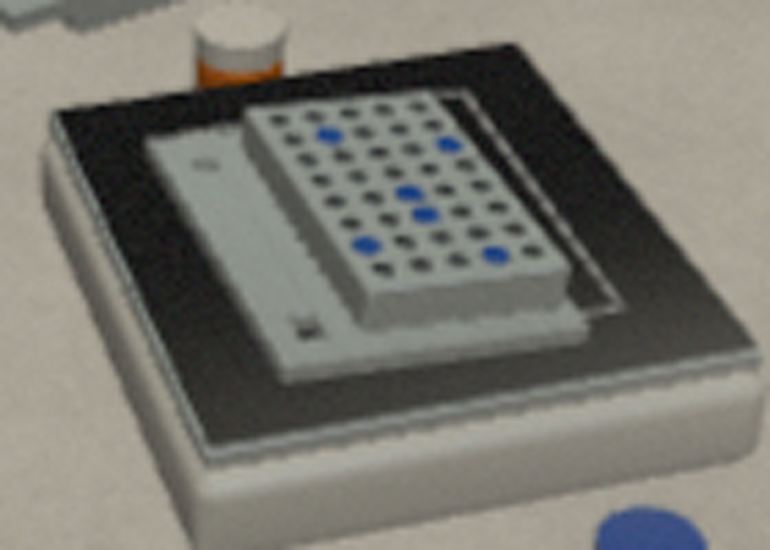

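The crops confirm it: the plate with the block has its round hole at crop (284,417) and its slot at (507,357), in the bare near strip. Next I'll measure it.

```bash
cat > h.py <<'E'
import cv2,numpy as np
from station import arm
np.set_printoptions(precision=4,suppress=True)
def cam(n):
    c=arm.calibration(n); return np.array(c["intrinsics"]),np.diag([1,-1,-1,1.])@np.array(c["view"])
def ray(n,p):
    K,V=cam(n); d=V[:3,:3].T@np.linalg.solve(K,[p[0],p[1],1]); return -V[:3,:3].T@V[:3,3],d
def onz(n,p,z):
    o,d=ray(n,p); return (o+d*(z-o[2])/d[2])
def tri(pt,ps):
    P=[cam(n)[0]@cam(n)[1][:3] for n in("top","side")]
    X=cv2.triangulatePoints(P[0],P[1],np.array(pt,float).reshape(2,1),np.array(ps,float).reshape(2,1)); return (X[:3]/X[3]).ravel()
def quad(mask,off=(0,0)):
    """sub-pixel corners of the largest blob's 4 sides: hull corners, then fitted lines intersected"""
    c=max(cv2.findContours(mask,cv2.RETR_EXTERNAL,cv2.CHAIN_APPROX_NONE)[0],key=cv2.contourArea)
    h=cv2.convexHull(c); q=cv2.approxPolyN(h,4,ensure_convex=True).reshape(-1,2).astype(float)
    P=c.reshape(-1,2).astype(float); L=[]
    for i in range(4):
        a,b=q[i],q[(i+1)%4]; l=np.linalg.norm(b-a); u=(b-a)/l; s=(P-a)@u; d=np.abs((P-a)@[-u[1],u[0]])
        v=cv2.fitLine(P[(s>.1*l)&(s<.9*l)&(d<.03*l+3)].astype(np.float32),cv2.DIST_HUBER,0,.01,.01).ravel()
        L.append(np.cross([v[2],v[3],1],[v[2]+v[0],v[3]+v[1],1]))
    r=np.array([np.cross(L[i-1],L[i]) for i in range(4)]); return r[:,:2]/r[:,2:]
S=6
def crop(im,x0,y0,x1,y1): return cv2.GaussianBlur(cv2.resize(im[y0:y1,x0:x1],None,fx=S,fy=S,interpolation=cv2.INTER_CUBIC),(0,0),S/2)
def full(q,x0,y0): return (np.asarray(q)+.5)/S-.5+[x0,y0]
E
python3 - <<'E'
from h import *
def px(u,v,f,x0,y0): return ((u+.5)/f-.5+x0,(v+.5)/f-.5+y0)
T=lambda u,v:px(u,v,5,240,120); D=lambda u,v:px(u,v,5.5,245,195)
for n,t,s in[("mat NL",(140,540),(55,112)) ,("mat NR",(592,440),(207,458)),("mat FL",(52,128),None),("mat FR",(495,35),(760,357)),("pl NL",(250,463),(148,143)),("pl NR",(560,380),(285,378)),
 ("capA",(302,219),(449,145)),("capB",(460,207),(496,255)),("capC",(296,315),(330,135)),("capD",(456,303),(366,245)),("hr",(284,417),(205,163)),("hs",(507,357),(307,328))]:
    if s: print(n,tri(T(*t),D(*s)))
print("frame FL FR NL",[onz("top",T(*p),.07)[:2] for p in((133,188),(447,120),(187,433))])
im=cv2.imread("pics/top0.png"); c=crop(im,235,115,370,240)
g=c.max(2)
m=cv2.morphologyEx((g<90).astype(np.uint8)*255,cv2.MORPH_OPEN,np.ones((25,25)))
hull=cv2.convexHull(max(cv2.findContours(m,0,1)[0],key=cv2.contourArea)); mh=np.zeros_like(m); cv2.fillConvexPoly(mh,hull,255)
q=full(quad(mh),235,115); W=[onz("top",p,.07)[:2] for p in q]; print("mat",q,np.array(W),[np.linalg.norm(W[i]-W[i-1]) for i in range(4)])
E
```

```text
mat NL [0.3976 0.0039 0.0691]
mat NR [ 0.4493 -0.255   0.0638]
mat FR [ 0.689  -0.2077  0.0643]
pl NL [ 0.4385 -0.059   0.0895]
pl NR [ 0.4821 -0.2346  0.0866]
capA [ 0.574  -0.0909  0.1026]
capB [ 0.5787 -0.1795  0.1038]
capC [ 0.5193 -0.086   0.1074]
capD [ 0.5234 -0.175   0.1088]
hr [ 0.4637 -0.0786  0.0901]
hs [ 0.4951 -0.2049  0.0889]
frame FL FR NL [array([0.6002, 0.0044]), array([ 0.6364, -0.1774]), array([ 0.4578, -0.0239])]
mat [[358.423  207.6598]
 [267.2772 228.1945]
 [249.0364 145.113 ]
 [338.2916 124.8883]] [[ 0.449  -0.2552]
 [ 0.3958  0.0048]
 [ 0.6366  0.0533]
 [ 0.6912 -0.2061]] [np.float64(0.24709135312986308), np.float64(0.26539162042435427), np.float64(0.24568957517863743), np.float64(0.2650549136228988)]
```

The deck edges and frame line agree: home is at about (0.5477,-0.1002) with yaw 0.199. The plate needs about +25 mm in x, +26 mm in y and -0.044 rad of yaw. I'll start with a two-finger push from its right side.

```bash
cat >> h.py <<'E'
from scipy.spatial.transform import Rotation as Ro
HOME=np.array([.5477,-.1002]); YAW=.199
def w(x,y,z,yaw=YAW):
    c,s=np.cos(YAW),np.sin(YAW); return np.array([HOME[0]+c*x-s*y,HOME[1]+s*x+c*y,z])
def loc(p): c,s=np.cos(YAW),np.sin(YAW); d=np.asarray(p)[:2]-HOME; return np.array([c*d[0]+s*d[1],-s*d[0]+c*d[1]])
def ori(a):
    """tool down, finger line along shaker-frame angle a; flip chosen for least wrist travel"""
    out=[]
    for f in (0,np.pi):
        y=np.array([np.cos(YAW+a+f),np.sin(YAW+a+f),0]); z=np.array([0,0,-1.]); out.append(Ro.from_matrix(np.c_[np.cross(y,z),y,z]).as_quat())
    return out
def goto(p,a):
    q=arm.get_state()["q"]; best=min(((np.abs(s-q).max(),list(o)) for o in ori(a) if (s:=arm.solve_ik(p,o)) is not None),key=lambda t:t[0]); arm.move_to(p,best[1])
def away(dq=-.8):
    q=np.array(arm.get_state()["q"]); q[0]-=-dq; arm.goto_joints(q)
def look(tag):
    for n in("top","side"): cv2.imwrite(f"pics/{n}{tag}.png",arm.snapshot(n))
def st(m=""):
    s=arm.get_state(); print(m,"t",round(s["clock"],2),"loc",loc(s["tcp_pos"]),"z",round(s["tcp_pos"][2],4),"F",np.array(s["force"]),flush=True)
E
python3 - <<'E'
from h import *
X=-.02
goto(w(X,-.137,.16),0); st("above")
arm.line_to(w(X,-.137,.100),.15)
print(arm.line_to(w(X,-.137,.045),.03,until_force=3)); st("touch")
z=arm.get_state()["tcp_pos"][2]+.003
arm.line_to(w(X,-.137,z),.05)
print(arm.line_to(w(X,-.106,z),.04,until_force=25)); st("pushed")
arm.line_to(w(X,-.125,z),.1); arm.line_to(w(X,-.125,.20),.2); away(); st(); look("1")
a=cv2.imread("pics/top1.png")[115:240,235:370]; b=cv2.imread("pics/side1.png")[195:295,245:385]
cv2.imwrite("pics/c1.png",np.vstack([cv2.resize(a,(400,370),interpolation=2),cv2.resize(b,(400,230),interpolation=2)]) if 0 else np.hstack([cv2.resize(a,(400,370),interpolation=2),cv2.resize(b,(400,370),interpolation=2)]))
E
```

```text
above t 1.75 loc [-0.0205 -0.1381] z 0.1603 F [ 0.7508 -0.4191  0.1156]
True
touch t 3.61 loc [-0.0201 -0.1369] z 0.0568 F [-0.7272  1.0711  5.3699]
False
pushed t 4.78 loc [-0.0199 -0.1056] z 0.0599 F [-0.7496  0.099   0.2887]
 t 7.67 loc [-0.4074 -0.3798] z 0.1986 F [0.1897 0.7446 0.1363]
```

View pics/c1.png

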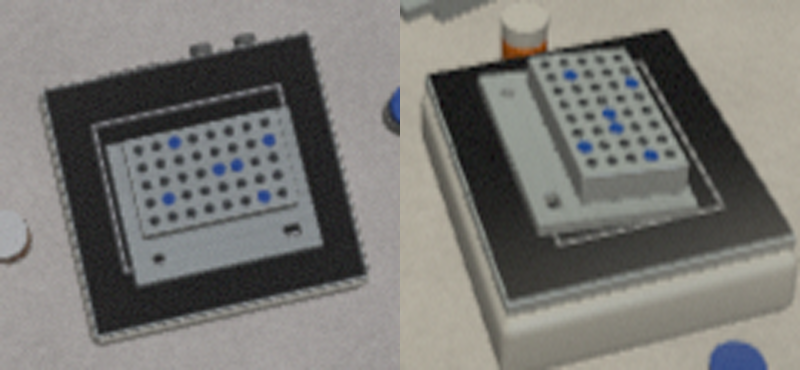

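The push went well: the plate is yaw-aligned with the frame by eye and still too near. Next I'll measure its pose from the blue caps (sub-pixel centroids on the known block height).

```bash
cat >> h.py <<'E'
from scipy.optimize import least_squares
# caps as (row from far, col from left) on the 5 x 8 well grid
CAPS=np.array([(0,2),(1,7),(2,4),(2,5),(3,1),(3,6)],float)
def capspx(im,box):
    x0,y0,x1,y1=box; c=crop(im,*box).astype(int); m=((c[...,0]-c[...,2])>45).astype(np.uint8)
    n,_,s,ce=cv2.connectedComponentsWithStats(m); ok=[ce[i] for i in range(1,n) if s[i,4]>60]
    return full(ok,x0,y0)
def pose(im,tilt,n="top",box=(250,125,352,225),zc=None):
    P=capspx(im,box); K,V=cam(n)
    def world(v,pts):
        x,y,ya,p=v; R=Ro.from_euler("ZY",[YAW+ya,tilt]).as_matrix(); h=70e-3*np.sin(tilt) if zc is None else zc
        return (R@pts.T).T+[*w(x,y,0)[:2],.07+h]
    def model(v): return np.c_[.0175+(2-CAPS[:,0])*v[3],(3.5-CAPS[:,1])*v[3],np.full(6,.030)]
    def res(v):
        X=(K@(V[:3,:3]@world(v,model(v)).T+V[:3,3:])).T; u=X[:,:2]/X[:,2:]
        return np.array([u[i]-P[np.argmin(np.linalg.norm(P-u[i],axis=1))] for i in range(6)]).ravel()
    best=min((least_squares(res,[a,b,0.02,.0178]) for a in(-.03,-.02,-.01,0) for b in(-.03,-.02,-.01,0,.01)),key=lambda r:r.cost)
    v=best.x; H=world(v,np.array([[-.05,.065,0],[-.05,-.065,0]]))
    print("plate rel home x,y,yaw,pitch",v,"rms px",np.sqrt(2*best.cost/6).round(2),"npx",len(P),"hole errs",loc(H[0])-[-.05,.065],loc(H[1])-[-.05,-.065]); return v
E
python3 - <<'E'
from h import *
for k in(0,1):
    im=cv2.imread(f"pics/top{k}.png"); v=pose(im,.088)
    # holes: dark blobs on the flange near prediction, ray to flange top
    x0,y0,x1,y1=250,125,362,235; g=crop(im,x0,y0,x1,y1).max(2)
    K,V=cam("top")
    for y in(.065,-.065):
        R=Ro.from_euler("ZY",[YAW+v[2],.088]).as_matrix(); X=R@[-.05,y,.008]+[*w(v[0],v[1],0)[:2],.07+.07*.088]
        u=K@(V[:3,:3]@X+V[:3,3]); u=(u[:2]/u[2]-[x0,y0]+.5)*S-.5
        a,b=u.astype(int); r=20; win=(g[b-r:b+r,a-r:a+r].astype(float)); wt=np.clip(np.median(win)-25-win,0,None); yy,xx=np.mgrid[:2*r,:2*r]
        c=np.array([(wt*xx).sum(),(wt*yy).sum()])/wt.sum()+[a-r,b-r]
        p=onz("top",full(c,x0,y0),X[2]); print("hole",y,"pred-top",loc(X),"seen",loc(p))
E
```

```text
plate rel home x,y,yaw,pitch [-0.028  -0.0231 -0.0065  0.0181] rms px 2.09 npx 6 hole errs [-0.0274 -0.0227] [-0.0282 -0.0227]
hole 0.065 pred-top [-0.0767  0.0422] seen [-0.0789  0.0382]
hole -0.065 pred-top [-0.0775 -0.0878] seen [-0.0726 -0.0941]
plate rel home x,y,yaw,pitch [-0.0236 -0.0033 -0.0512  0.0181] rms px 2.07 npx 6 hole errs [-0.02   -0.0008] [-0.0267 -0.0006]
hole 0.065 pred-top [-0.0693  0.0642] seen [-0.0698  0.0601]
hole -0.065 pred-top [-0.076  -0.0657] seen [-0.0697 -0.069 ]
```

```bash
sed -i 's/(3,1),(3,6)\]/(3,1),(4,6)]/' h.py; cat >> h.py <<'E'
def holes(im,v,tilt,zc=None):
    x0,y0,x1,y1=250,125,362,235; g=crop(im,x0,y0,x1,y1).max(2); K,V=cam("top")
    for y in(.065,-.065):
        R=Ro.from_euler("ZY",[YAW+v[2],tilt]).as_matrix(); X=R@[-.05,y,.008]+[*w(v[0],v[1],0)[:2],.07+(.07*tilt if zc is None else zc)]
        u=K@(V[:3,:3]@X+V[:3,3]); u=(u[:2]/u[2]-[x0,y0]+.5)*S-.5
        a,b=u.astype(int); r=20; win=g[b-r:b+r,a-r:a+r].astype(float); wt=np.clip(np.median(win)-25-win,0,None); yy,xx=np.mgrid[:2*r,:2*r]
        c=np.array([(wt*xx).sum(),(wt*yy).sum()])/wt.sum()+[a-r,b-r]
        print("hole",y,"pred-top",loc(X),"seen",loc(onz("top",full(c,x0,y0),X[2])))
E
python3 - <<'E'
from h import *
for k in(0,1):
    im=cv2.imread(f"pics/top{k}.png"); v=pose(im,.088); holes(im,v,.088)
E
```

```text
plate rel home x,y,yaw,pitch [-0.0256 -0.0245  0.0445  0.0175] rms px 0.04 npx 6 hole errs [-0.0282 -0.0268] [-0.0224 -0.0266]
hole 0.065 pred-top [-0.0775  0.0383] seen [-0.079  0.038]
hole -0.065 pred-top [-0.0717 -0.0916] seen [-0.0724 -0.0951]
plate rel home x,y,yaw,pitch [-0.0213 -0.0048  0.0003  0.0175] rms px 0.04 npx 6 hole errs [-0.0211 -0.0048] [-0.0211 -0.0048]
hole 0.065 pred-top [-0.0704  0.0602] seen [-0.0699  0.0599]
hole -0.065 pred-top [-0.0704 -0.0698] seen [-0.0693 -0.0695]
```

The fit is excellent (rms 0.04 px): the remaining error is x -21 mm, y -4.8 mm and yaw 0. I'll finish the side push, then push the near edge.

```bash
python3 - <<'E'
from h import *
z=.0598; X=-.018
goto(w(X,-.122,.16),0); arm.line_to(w(X,-.122,z),.12)
print(arm.line_to(w(X,-.1005,z),.04,until_force=25)); st("side")
arm.line_to(w(X,-.115,z),.1); arm.line_to(w(X,-.115,.16),.2)
goto(w(-.122,0,.16),np.pi/2); st("near above")
print(arm.line_to(w(-.122,0,z),.12,until_force=15)); st("down")
print(arm.line_to(w(-.0825,0,z),.03,until_force=9)); st("pushed")
arm.line_to(w(-.115,0,z),.1); arm.line_to(w(-.115,0,.20),.2); away(-.9); st(); look("2")
im=cv2.imread("pics/top2.png")
for t,zc in((.088,None),(0,0)): v=pose(im,t,zc=zc); holes(im,v,t,zc)
a=im[115:240,235:370]; b=cv2.imread("pics/side2.png")[195:295,245:385]
cv2.imwrite("pics/c2.png",np.hstack([cv2.resize(a,(400,370),interpolation=2),cv2.resize(b,(400,370),interpolation=2)]))
E
```

```text
False
side t 11.16 loc [-0.018  -0.1001] z 0.0598 F [-0.1055 -0.1773  0.2846]
near above t 13.48 loc [-0.122 -0.   ] z 0.1596 F [ 0.5931 -0.0966  0.5763]
False
down t 14.47 loc [-0.1215 -0.0004] z 0.0604 F [-0.5723  0.124   1.0333]
False
pushed t 15.93 loc [-0.0826 -0.    ] z 0.0598 F [-1.631   0.0049 -0.7249]
 t 18.72 loc [-0.428  -0.2358] z 0.1987 F [ 0.0395  1.0216 -0.3295]
plate rel home x,y,yaw,pitch [-0.0041  0.0012 -0.0034  0.0176] rms px 0.11 npx 6 hole errs [-0.0037  0.0013] [-0.0041  0.0013]
hole 0.065 pred-top [-0.053   0.0663] seen [-0.0533  0.0671]
hole -0.065 pred-top [-0.0534 -0.0637] seen [-0.0534 -0.0617]
plate rel home x,y,yaw,pitch [-0.0008  0.0007 -0.0002  0.0175] rms px 0.07 npx 6 hole errs [-0.0008  0.0007] [-0.0008  0.0007]
hole 0.065 pred-top [-0.0508  0.0657] seen [-0.052   0.0667]
hole -0.065 pred-top [-0.0508 -0.0643] seen [-0.0521 -0.0631]
```

View pics/c2.png

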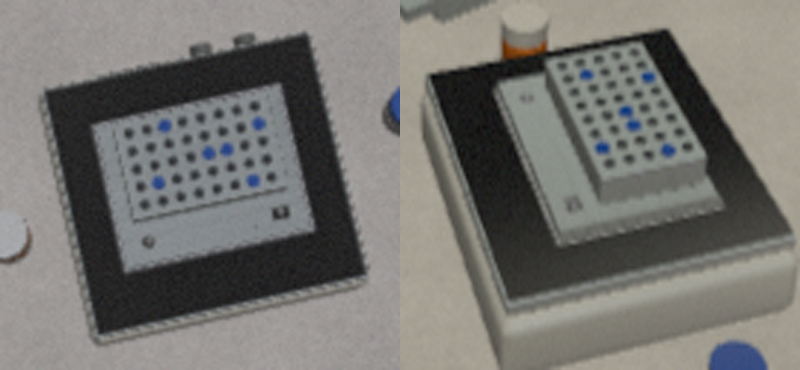

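The plate now sits on the frame outline, with steel pin tops visible in both holes at (148,242) and (281,212), and the flat-pose fit is within 1 mm. A light press on the strip will confirm it's down and read its height (seated should be TCP z ≈ 0.0648).

```bash
python3 - <<'E'
from h import *
goto(w(-.051,0,.15),np.pi/2); arm.line_to(w(-.051,0,.085),.12)
print(arm.line_to(w(-.051,0,.058),.02,until_force=8)); st("press"); arm.wait(.2); st("hold")
arm.line_to(w(-.051,0,.20),.2); away(-.9); st(); look("3")
im=cv2.imread("pics/top3.png")
for t,zc in((.088,None),(.04,None),(0,0)): v=pose(im,t,zc=zc)
a,b=cv2.imread("pics/top2.png"),im
# bystander centroids before / now (top view difference around them)
o=cv2.imread("pics/top0.png")
for n,(x,y) in dict(jar=(236,194),cup=(373,151),bottle=(388,185)).items(): print(n,cv2.absdiff(o,b)[y-12:y+12,x-12:x+12].mean())
E
```

```text
True
press t 22.11 loc [-0.0511  0.0001] z 0.0649 F [-2.0911  1.2205  5.4971]
hold t 22.31 loc [-0.0511  0.0001] z 0.0648 F [-1.0096 -0.2506  5.7175]
 t 24.76 loc [-0.3883 -0.2857] z 0.1984 F [-0.0283  0.1536  0.1954]
plate rel home x,y,yaw,pitch [-0.0041  0.0012 -0.0036  0.0176] rms px 0.12 npx 6 hole errs [-0.0037  0.0014] [-0.0042  0.0014]
plate rel home x,y,yaw,pitch [-0.0024  0.0009 -0.0018  0.0175] rms px 0.06 npx 6 hole errs [-0.0022  0.001 ] [-0.0024  0.001 ]
plate rel home x,y,yaw,pitch [-0.0008  0.0007 -0.0003  0.0175] rms px 0.07 npx 6 hole errs [-0.0008  0.0007] [-0.0009  0.0007]
jar 2.0711805555555554
cup 2.4502314814814814
bottle 2.3587962962962963
```

The press stopped at TCP z = 0.0648, exactly deck plus 8 mm, so the plate is flat. The bystanders haven't moved and the arm is clear, so I'm handing in.

```bash
python3 -c "
from station import arm
print(arm.hand_in())"
```

```text
the job is handed in; nothing more can be done
None
```

I handed the job in with the plate seated flat over both pins (within about 1 mm of home by camera, flange height confirmed by a light press) and the jar, cup and bottle unmoved; the hand-in returned no verdict.

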